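# Snug an adjustable wrench onto the nut of a seized tablet press and crack it loose

## Robot

A 7-joint arm with a two-finger parallel gripper is mounted at the origin on the work surface. World frame = base frame: x ahead of the robot, y to its left, z up, the work surface at z = 0. Lengths are in m, angles in rad, forces in N, time in s.
With the tool pointing down it reaches from about 0.4 to 0.85 m from the base axis. Payload 10.4 kg.
Tool frame: the origin (TCP) lies at the very end of the fingers, on their centre line; the grasp point (between the pads) lies 19 mm behind it; z points along the fingers, y is the line along which they close (so a half turn about z gives the same grasp; the last joint's range is limited). The gripper opens to 87 mm and grips with 3 to 60 N. Pads are 19 mm wide; open, the fingers measure 117 mm over their backs; the gripper's body (75 mm by 190 mm) begins 51 mm behind the grasp point.
Start: joints at [1.158, 0.332, -0.065, 1.46, 0.022, 1.35, -0.088], TCP at [0.238, -0.578, 0.223] pointing down, gripper open.
Joint ranges: [-2.6, 2.6], [-0.5, 2.12], [-1.47, 1.34], [0.16, 2.42], [-1.27, 4.41], [0.06, 2.06], [-2.6, 2.6]. Speed limits (rad/s): [2.22, 2.22, 2.79, 2.79, 3.14, 3.14, 3.14].

## Interface

Orientations are given as a unit quaternion [x, y, z, w].
In Python, from bench import r gives the robot as it stands.
- The arm moves only by the shell command python3 -m crank 'ROWS' [FORCE]. ROWS is JSON, a list that holds one entry, the list of rows, each a list of 5 numbers: the shift along the tool's x, y, z in mm, then the turn about the tool's z in degrees, then the opening, from -1 (shut) to 1 (fully open). A call has 1 to 20 rows; each row is the pose to reach, as a shift and turn from the pose commanded when the call began, along the tool's axes at that moment; what a row does not reach only later rows make up. A row lasts 1/10 s, in which the tool goes at most 50 mm and 8.59 degrees, less where a joint would pass 70% of its speed; a pose out of reach is approached as far as the arm can. A call with a gripper value outside its range is refused whole. The fingers move at their own pace and stop on an object; FORCE is the grip in N (left out, the last holds). Time passes only in rows, so rows that repeat a pose let the fingers close. It gives the time, the measured TCP pose, the force, the opening and the grip force at its end, in the units of the state.
- r.read_state(): the state, without advancing time (a new reading comes with each control period).
- r.camera(name): name is "scene" or "top" or "wrist"; returns a dict with "image" (384x512x3 uint8, red, green, blue), "vfov" (degrees; the focal length in pixels is half the picture's height over the tangent of half this angle, whatever the lens; pixels are square), "cx", "cy" (the principal point, pixels), "eye" and "attitude" of the camera in the world. Camera axes: x right, y down, z forward; pixel columns grow to the right and rows downward; lengths in m; the calibration is good to about 2 mm. A picture is of the moment at which its call begins. There is no depth.
- r.close_job(): hands the job in; it is judged then, once.
The state is a dict: "time": time; "joint_positions": joint angles; "joint_vel": joint speeds; "joint_torque": joint torques, N m; "ee_pos": TCP position; "eef_rot": TCP orientation; "ft_force": force on the tool from outside, world axes, zero at the start; "torque": the same for the moment, N m; "width": finger opening in m; "grip_force": force on a finger pad.
Only numpy, scipy, OpenCV 4.12 (cv2) and the standard library are available. Lean on these libraries where they do the work, as an engineer would, in place of code of your own. Each camera call takes 0.05 s, during which the arm holds its last target. There are 200 camera calls.

## Task

The adjustable wrench has been dropped over the big hex nut on the tablet press with its jaws still too wide. Roll its worm by stroking across the top of it with a light touch, a couple of kilos at the very most, until the jaws just fit the nut with no slack, and only then swing the handle anticlockwise (seen from above) to slacken the nut by at least an eighth of a turn, but less than a quarter. Leave the wrench sitting flat and snug on the nut, and do not disturb the carton, the pill jar or the loose die.

Things in the scene. Friction and masses are not known exactly. Their poses are not given: they have to be found in the camera images.
- press: Lower part of a bench tablet press, fixed to the table: green base plate 170 x 170 mm, green pedestal, and on it a round steel die disc 220 mm in diameter whose flat top is 85 mm above the table; a ring of 12 brass dies lies flush in the disc. Origin: centre of the underside, on the table, on the nut's axis. z up.
- nut_center (a point): Middle of the yellow hex nut (24 mm across flats, 27.7 mm across corners, 16 mm high) that stands on the centre of the die disc; the point is 8 mm above the disc. A 16 mm stud ends 11 mm above the nut.
- nut (a joint): Angle of the nut, rad, about its upright axis: grows as it turns anticlockwise seen from above, which slackens it; starts within 0.04 of zero. It is stiff: it needs about 0.65 N m all the way, and stays where it is left.
- wrench: Loose 300 mm adjustable wrench (0.7 kg) lying flat on the die disc, open jaws round the nut, handle past the disc's edge. Origin: underside of the 17 mm thick head, where the nut's centre comes when snug (12 mm from the fixed jaw's face, 16 mm ahead of the throat). x: along the jaw faces, out of the mouth, away from the handle; y: from the sliding to the fixed jaw; z: up.
- jaw (a joint): Travel of the sliding jaw, m, growing as it closes: opening between the jaws = 30 mm minus this value. Starts at an opening of 28 to 29.2 mm; snug on the nut is 24 mm. It moves only by the worm.
- worm_top (a point): Middle of the top of the worm, a knurled roller 20 mm in diameter, 24 mm long, axis along the wrench's y, 4 mm proud of the head. Fixed in the wrench at (-36, -7.5, 21) mm, axes as its. Dragging the worm's top along the wrench's +x (to the nut) closes the jaws 0.095 mm per mm; it takes 5 N of drag. The thread holds. Over 25 N from the fingers anywhere on the wrench is too much.
- handle_grip (a point): Point on the handle's centre line, half-way up, at (-200, -64) mm in the wrench's axes, 210 mm from the nut. The handle runs along (-0.924, -0.383) in those axes; here it is 25 mm wide, 12 mm thick, its underside level with the die disc's top, with free air below down to the table. Axes as the wrench's.
- carton_mid (a point): Middle of a white medicine carton with a pink band, 100 x 55 x 26 mm, loose on the table.
- jar_mid (a point): Middle of an amber pill jar with a white cap, 52 mm in diameter, 80 mm tall, loose on the table.
- die_mid (a point): Middle of a loose steel tablet die, a ring 38 mm in diameter and 22 mm high, on the table.
There are look-alikes about, which are no part of the job. Of the things like the press, leave any that is blue or orange; of the rest the larger one is meant.

How it is judged:
On the way, in this order (a step that is already met when the one before it is completed fails the run):
1. the jaws are closed up snug on the nut (opening under 25 mm) before it is turned (value of joint jaw above 0.005 m and value of joint nut below 0.15 rad), for 0.2 s.
2. the nut is turned about an eighth of a turn anticlockwise with the jaws still snug (value of joint nut above 0.7 rad and value of joint jaw above 0.0045 m), for 0.1 s.
At the end, for the whole second after the job is handed in: The nut has been turned anticlockwise by an eighth of a turn (at least 0.68 rad from its zero, less than 1.57 rad), the jaws are still snug on it (opening under 25.5 mm), and the wrench is at rest, flat on the disc (within 4 mm and 0.08 rad) with its mouth on the nut (within 8 mm) (value of joint nut between 0.68 and 1.57 rad and value of joint jaw above 0.0045 m and horizontal distance between wrench and nut_center below 0.008 m and height (world z) of wrench below 0.089 m and angle between wrench's own z axis and vertical below 0.08 rad and linear speed of wrench below 0.02 m/s); the robot touches nothing.
It fails at once if the nut is wrenched round with slack jaws, which rounds its corners (value of joint nut above 0.18 rad and value of joint jaw below 0.0045 m).
It fails at once if the nut is turned the wrong way (tighter) (value of joint nut below -0.2 rad).
It fails at once if the fingers press on the wrench with more than 25 N (contact force between the fingers and wrench above 25 N).
It fails at once if the carton, the pill jar or the loose die is moved by more than 20 mm (distance of any of carton_mid, jar_mid, die_mid from where it was at the start of the episode above 0.02 m).
It also fails if it takes over 64 s, if anything falls off the work surface, if the arm or the gripper's body presses on something with over 40 N, if the wrist force passes 120 N, or if a joint passes its speed limit or range.

## Working session

There is one attempt and no reset: what is moved stays moved. The work goes in short steps, Python scripts to look and compute and a shell command to move; the robot and the scene stay as the last step left them, time stands still between calls to the robot, and variables do not carry over. Pictures are saved under pics/ and viewed, at most 10 in all, crops included, and the job is handed in when it is done.

```bash
ls; mkdir -p pics
python3 - <<'E'
from bench import r
import cv2,numpy as np
s=r.read_state();print(s)
ims=[]
for n in("scene","top"):
    c=r.camera(n);cv2.imwrite(f"pics/{n}0.png",c["image"][:,:,::-1]);print(n,{k:v for k,v in c.items() if k!="image"})
E
```

```text
pics
{'time': 0.0, 'joint_positions': array([ 1.15842762,  0.33287472, -0.06469748,  1.46098989,  0.02158324,
        1.34987616, -0.08847301]), 'joint_vel': array([ 1.35116180e-03, -4.07561197e-04, -5.26196677e-04,  4.11023553e-04,
        1.88347516e-04, -4.43304608e-05,  9.48680005e-04]), 'joint_torque': array([-1.99937790e-04, -6.23272634e+01,  2.39177572e-02, -3.89900208e+01,
       -6.15097792e-02,  3.98573920e-02,  1.07886663e-04]), 'ee_pos': array([ 0.23732862, -0.57775132,  0.22172896]), 'eef_rot': array([ 9.81065655e-01,  1.93674088e-01, -1.66543656e-04, -7.07337699e-04]), 'ft_force': array([-0.1923795 ,  0.28680392, -0.46665519]), 'torque': array([-0.01536073, -0.01258214,  0.0186052 ]), 'grip_force': 0.0, 'width': 0.08713752291039632}
scene {'vfov': 54.42119053104756, 'cx': 254.32293599124, 'cy': 194.10442782439313, 'eye': array([0.74564865, 0.56969413, 0.89019334]), 'attitude': array([ 0.23461292,  0.9176768 , -0.31036767, -0.08061008])}
top {'vfov': 57.99280005445095, 'cx': 257.8335951215735, 'cy': 192.91235391252164, 'eye': array([3.14339513e-01, 8.04235443e-04, 1.09113061e+00]), 'attitude': array([ 0.71220458, -0.69796323,  0.0485445 , -0.05705618])}
```

Run:
```python
import cv2,numpy as np
a=[cv2.resize(cv2.imread(f"pics/{n}0.png"),(800,600),interpolation=cv2.INTER_CUBIC) for n in("scene","top")]
for n,i in zip("st",a): cv2.imwrite(f"pics/{n}1.png",i)
```

```text
(no output)
```

View pics/s1.png

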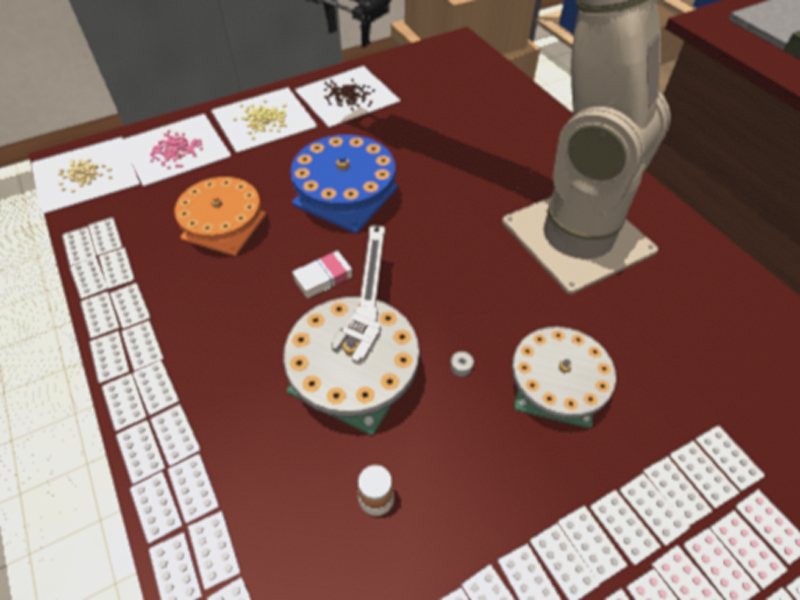

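View pics/t1.png

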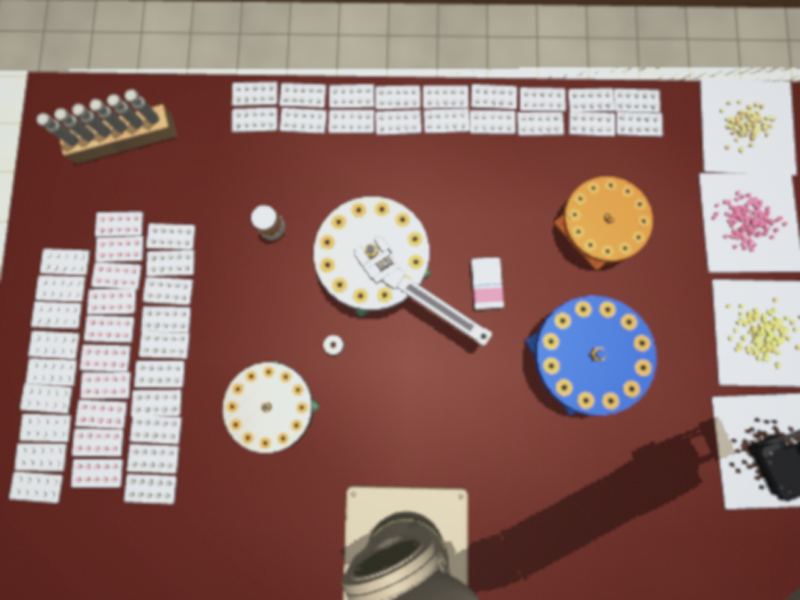

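Press candidates in the top view (px in 800x600): white/green large (372,253), white/green small (267,407), blue (597,355) and orange (608,219). The large white/green one with the wrench on it is meant. The handle points down-right to (487,337). The carton is at (487,283), the jar at (266,220) and the die at (333,345). Next I'll measure and take a confirming crop.

```bash
cat > h.py <<'E'
from bench import r
import cv2,numpy as np
from scipy.spatial.transform import Rotation as R
def ray(c,p):
    f=192/np.tan(np.radians(c["vfov"])/2)
    d=np.array([(p[0]-c["cx"])/f,(p[1]-c["cy"])/f,1.]);return R.from_quat(c["attitude"]).apply(d)
def on(c,p,z):
    d=ray(c,p);e=c["eye"];return e+d*(z-e[2])/d[2]
def px(c,P):
    f=192/np.tan(np.radians(c["vfov"])/2)
    q=R.from_quat(c["attitude"]).inv().apply(np.array(P)-c["eye"]);return q[:2]/q[2]*f+[c["cx"],c["cy"]]
E
python3 - <<'E'
from h import *
for n,box in(("top",(190,110,330,240)),("scene",(170,130,280,275))):
    c=r.camera(n);im=c["image"];x0,y0,x1,y1=box
    hsv=cv2.cvtColor(im,cv2.COLOR_RGB2HSV)
    m=((hsv[...,2]>110)&((hsv[...,1]<70)|((hsv[...,0]>8)&(hsv[...,0]<35)))).astype(np.uint8)
    b=np.zeros_like(m);b[y0:y1,x0:x1]=m[y0:y1,x0:x1]
    o=cv2.morphologyEx(b,cv2.MORPH_CLOSE,np.ones((5,5)));o=cv2.morphologyEx(o,cv2.MORPH_OPEN,cv2.getStructuringElement(2,(25,25)))
    k=max(cv2.findContours(o,0,1)[0],key=cv2.contourArea)
    P=np.array([on(c,p[0],.085)[:2] for p in k.astype(float)])
    cc,rr=cv2.minEnclosingCircle(P.astype(np.float32));e=cv2.fitEllipse((P*1000).astype(np.float32));print(n,"disc",cc,rr,e)
    # handle = in box, outside the disc
    d=np.array([on(c,(u,v),.097)[:2] for v in range(y0,y1) for u in range(x0,x1) if b[v,u]])
    q=d-np.array(e[0])/1000;rad=np.hypot(*q.T);ang=np.degrees(np.arctan2(q[:,1],q[:,0]))%360
    s=(rad>.125)&(rad<.33)&(abs(ang-235)<20)
    L=cv2.fitLine(d[s].astype(np.float32),2,0,.01,.01).ravel();print("handle",s.sum(),L,"angle",np.degrees(np.arctan2(-L[1],-L[0]))%180,"tip r",rad[s].max())
    cr=im[y0:y1,x0:x1,::-1];f=600/max(cr.shape[:2]);cv2.imwrite(f"pics/{n}2.png",cv2.resize(cr,None,fx=f,fy=f,interpolation=2));print(f)
E
```

```text
top disc (0.558481752872467, 0.07541804760694504) 0.11538435518741608 ((560.4343872070312, 77.11966705322266), (220.59434509277344, 224.52627563476562), 140.36871337890625)
handle 846 [ 0.01636797  0.999866    0.45092118 -0.1018245 ] angle 89.06214 tip r 0.2758580353860811
4.285714285714286
scene disc (0.5605587959289551, 0.07671169936656952) 0.11354803293943405 ((560.9763793945312, 77.83091735839844), (219.13381958007812, 222.87979125976562), 143.7847442626953)
handle 433 [ 0.6269877   0.7790292   0.44815862 -0.0820422 ] angle 51.17177 tip r 0.2781292234958733
4.137931034482759
```

View pics/top2.png

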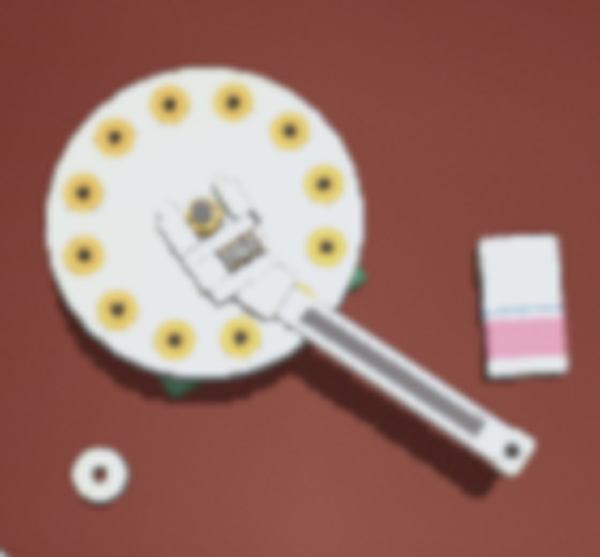

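The crop confirms it: 12 brass dies, a white disc and the wrench round the nut at crop (203,213), with the worm at (240,250), handle hole at (512,450) and groove start at (308,315). The carton is to the right of the handle.

```bash
cat >> h.py <<'E'
def rel(P,yawx=None):
    s=r.read_state();q=R.from_quat(s["eef_rot"]);d=q.inv().apply(np.array(P)-s["ee_pos"])*1000
    x=q.apply([1,0,0]);a=np.degrees(np.arctan2(x[1],x[0]))
    print("t",s["time"],"rel mm",d.round(1),"yawx",a.round(2),"turn",None if yawx is None else ((a-yawx+180)%360-180).round(1))
E
python3 - <<'E'
from h import *
c=r.camera("top");f=4.2857
g=lambda u,v,z:on(c,(190+(u+.5)/f-.5,110+(v+.5)/f-.5),z)
a,b,w=g(308,315,.097),g(512,450,.097),g(240,250,.106)
st=g(201,211,.112);print("stud",st)
d=b-a;t=np.degrees(np.arctan2(d[1],d[0]));yaw=t-202.5+360;print("handle dir",t%360,"yaw",yaw%360,"worm",w)
N=np.array([.5605,.0775]);M=R.from_euler('z',yaw,degrees=True)
for n,p in(("worm",(-36,-7.5,0)),("grip",(-200,-64,0))): print(n,N+M.apply(np.array(p)/1000)[:2])
print("hole r",np.linalg.norm(b[:2]-N))
P=w.copy();P[2]=.25;rel(P,yaw+90)
E
```

```text
stud [0.56047076 0.07816001 0.112     ]
handle dir 237.19318526435427 yaw 34.69318526435427 worm [0.53530476 0.05133127 0.106     ]
worm [0.53516924 0.05084287]
grip [ 0.43248528 -0.0889579 ]
hole r 0.2632563850683504
t 0.25 rel mm [ 514.6 -469.   -27.5] yawx 22.33 turn -102.4
```

```bash
python3 -m crank '[[[515,-469,-28,-102.4,-1],[515,-469,-28,-102.4,-1],[515,-469,-28,-102.4,-1],[515,-469,-28,-102.4,-1],[515,-469,-28,-102.4,-1],[515,-469,-28,-102.4,-1],[515,-469,-28,-102.4,-1],[515,-469,-28,-102.4,-1],[515,-469,-28,-102.4,-1],[515,-469,-28,-102.4,-1],[515,-469,-28,-102.4,-1],[515,-469,-28,-102.4,-1],[515,-469,-28,-102.4,-1],[515,-469,-28,-102.4,-1],[515,-469,-28,-102.4,-1],[515,-469,-28,-102.4,-1],[515,-469,-28,-102.4,-1],[515,-469,-28,-102.4,-1]]]' 10
python3 - <<'E'
from h import *
s=r.read_state();print(s["ft_force"])
rel([.5353,.0513,.25],124.7)
c=r.camera("wrist");print({k:v for k,v in c.items() if k!="image"})
im=c["image"][:,:,::-1];cv2.imwrite("pics/w3raw.png",im);cv2.imwrite("pics/w3.png",cv2.resize(im,(800,600),interpolation=2))
for P in([.5353,.0513,.106],[.5605,.0775,.112]):print(px(c,P)*800/512)
E
```

```text
time: 2.05
ee_pos: [0.5355, 0.0498, 0.2506]
eef_rot: [0.465, 0.885, -0.0, 0.0]
ft_force: [0.7, -0.4, -0.5]
width: 0.0004
grip_force: 0.0
[ 0.71902173 -0.38562538 -0.50639392]
t 2.05 rel mm [1.3 0.7 0.6] yawx 124.6 turn -0.1
{'vfov': 58.80209663085132, 'cx': 249.34509842216784, 'cy': 193.7559407335336, 'eye': array([0.49537802, 0.10498592, 0.41269567]), 'attitude': array([0.94729728, 0.29451845, 0.03681873, 0.12054513])}
[394.41889988 282.44043672]
[456.48793593 272.26555971]
```

View pics/w3.png

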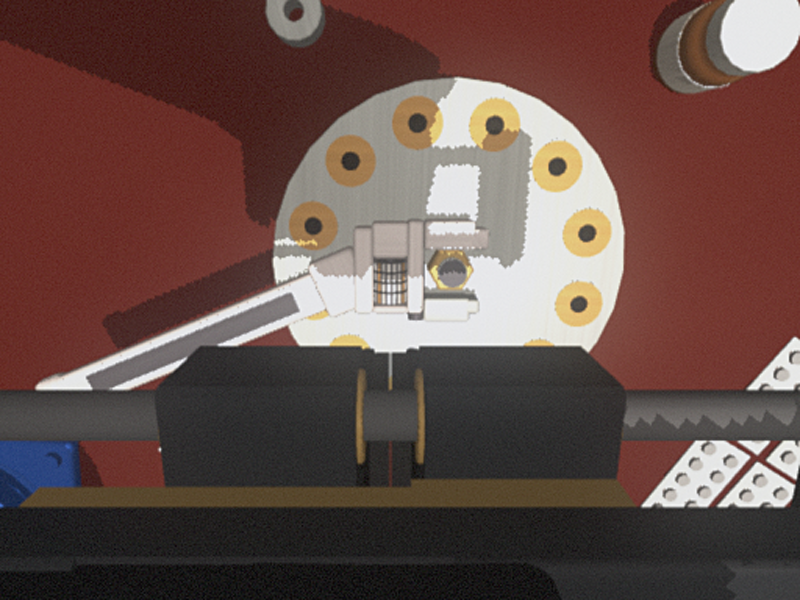

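The wrist view shows the worm at (391,283), against a predicted (394,282), and the stud at (453,270). The wrench x axis runs right in the image. Positions agree within about 1 mm, so I'll descend.

```bash
python3 -m crank '[[[1,-11,40,0,-1],[1,-11,80,0,-1],[1,-11,115,0,-1],[1,-11,132,0,-1],[1,-11,138,0,-1],[1,-11,138,0,-1],[1,-11,138,0,-1]]]'
python3 -m crank '[[[0,0,2,0,-1],[0,0,2,0,-1]]]'
python3 -m crank '[[[0,0,1,0,-1],[0,0,2,0,-1],[0,0,2,0,-1]]]'
```

```text
time: 2.8
ee_pos: [0.5268, 0.0458, 0.1138]
eef_rot: [0.464, 0.886, 0.0, 0.001]
ft_force: [0.2, 0.6, 0.0]
width: 0.0004
grip_force: 0.0
time: 3.0
ee_pos: [0.5264, 0.0459, 0.1112]
eef_rot: [0.464, 0.886, 0.0, 0.001]
ft_force: [-0.2, 0.4, -0.2]
width: 0.0004
grip_force: 0.0
time: 3.3
ee_pos: [0.526, 0.046, 0.1085]
eef_rot: [0.464, 0.886, -0.0, 0.0]
ft_force: [0.4, 0.0, 0.2]
width: 0.0005
grip_force: 0.0
```

```bash
for i in 1 2 3; do python3 -m crank '[[[0,0,1,0,-1],[0,0,1,0,-1]]]' | egrep 'ee_pos|ft'; done
```

```text
ee_pos: [0.526, 0.0459, 0.1074]
ft_force: [-0.2, 0.3, 0.4]
ee_pos: [0.526, 0.0459, 0.1064]
ft_force: [-0.5, 0.3, -0.0]
ee_pos: [0.5262, 0.046, 0.106]
ft_force: [-2.3, -0.1, 5.3]
```

```bash
python3 -m crank '[[[0,0,0.5,0,-1],[0,0,0.5,0,-1]]]' | egrep 'ee_pos|ft'; python3 -m crank '[[[0,2,0,0,-1],[0,4,0,0,-1],[0,6,0,0,-1]]]' | egrep 'ee_pos|ft'
```

```text
ee_pos: [0.5263, 0.046, 0.1059]
ft_force: [-4.0, -1.0, 9.3]
ee_pos: [0.5306, 0.0488, 0.1062]
ft_force: [-7.3, -2.6, 18.2]
```

```bash
python3 -m crank '[[[0,0,-0.7,0,-1],[0,0,-0.7,0,-1]]]' | egrep 'ee_pos|ft'; python3 -m crank '[[[0,2,0,0,-1],[0,4,0,0,-1],[0,4,0,0,-1]]]' | egrep 'ee_pos|ft';python3 -m crank '[[[0,2,0,0,-1],[0,4,0,0,-1],[0,4,0,0,-1]]]' | egrep 'ee_pos|ft'
```

```text
ee_pos: [0.5311, 0.0492, 0.1065]
ft_force: [-3.5, -1.5, 10.3]
ee_pos: [0.5344, 0.0514, 0.1064]
ft_force: [-5.1, -2.2, 10.7]
ee_pos: [0.5377, 0.0537, 0.1065]
ft_force: [-3.9, -1.3, 8.5]
```

```bash
python3 -m crank '[[[0,2,0.1,0,-1],[0,4,0.1,0,-1],[0,6,0.1,0,-1],[0,6,0.1,0,-1]]]' | egrep 'ee_pos|ft'; python3 -m crank '[[[0,0,-10,0,-1],[0,0,-45,0,-1],[0,0,-95,0,-1],[0,0,-140,0,-1],[0,0,-144,0,-1],[0,0,-144,0,-1]]]' | egrep 'ee_pos|ft|time'
python3 - <<'E'
from h import *
c=r.camera("wrist");im=c["image"][:,:,::-1];cv2.imwrite("pics/w4raw.png",im)
a=cv2.imread("pics/w3raw.png")[125:220,200:330];b=im[125:220,200:330]
cv2.imwrite("pics/w4.png",np.vstack([cv2.resize(i,None,fx=3.1,fy=3.1,interpolation=2) for i in(a,b)]))
E
```

```text
ee_pos: [0.5429, 0.0573, 0.106]
ft_force: [-0.9, -0.6, 4.7]
time: 6.2
ee_pos: [0.5431, 0.0576, 0.2512]
ft_force: [0.8, -0.4, -1.0]
```

View pics/w4.png

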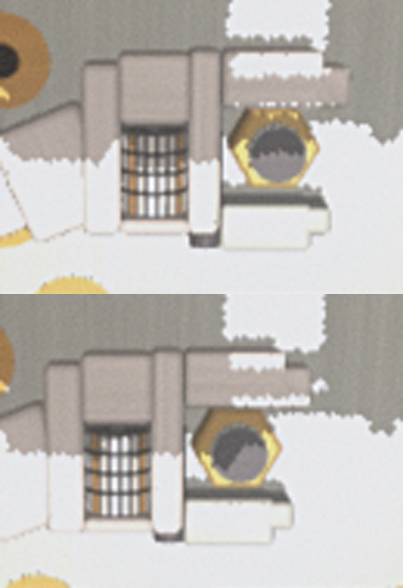

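The worm works: the sliding jaw's outer edge moved from 15 px to about 11 px below the head, which is roughly 1.2–1.8 mm of closing. I'll repeat the stroke.

```bash
python3 -m crank '[[[0,-20,40,0,-1],[0,-20,85,0,-1],[0,-20,125,0,-1],[0,-20,139,0,-1],[0,-20,142,0,-1],[0,-20,144.1,0,-1],[0,-20,144.1,0,-1]]]' | egrep 'ee_pos|ft|time'
python3 -m crank '[[[0,2,0,0,-1],[0,4,-0.1,0,-1],[0,5,-0.2,0,-1]]]' | egrep 'ee_pos|ft'
python3 -m crank '[[[0,2,0,0,-1],[0,4,0,0,-1],[0,5,0,0,-1]]]' | egrep 'ee_pos|ft'
python3 -m crank '[[[0,2,0.1,0,-1],[0,4,0.2,0,-1],[0,5,0.3,0,-1]]]' | egrep 'ee_pos|ft'
python3 -m crank '[[[0,2,0.2,0,-1],[0,4,0.4,0,-1],[0,5,0.5,0,-1]]]' | egrep 'ee_pos|ft|time'
```

```text
time: 6.95
ee_pos: [0.5271, 0.0462, 0.1069]
ft_force: [0.1, -0.2, 0.1]
ee_pos: [0.5305, 0.0486, 0.1065]
ft_force: [-4.5, -2.5, 6.3]
ee_pos: [0.5344, 0.0513, 0.1065]
ft_force: [-4.2, -2.5, 9.1]
ee_pos: [0.5387, 0.0542, 0.1064]
ft_force: [-4.7, -3.0, 9.5]
time: 8.15
ee_pos: [0.5431, 0.0573, 0.1059]
ft_force: [-2.9, -1.3, 6.1]
```

```bash
cat > /dev/null; python3 -m crank '[[[0,0,-8,0,-1],[0,-20,-8,0,-1],[0,-20,-3,0,-1],[0,-20,-0.4,0,-1],[0,-20,-0.4,0,-1]]]' | egrep 'ee_pos|ft|time'
python3 -m crank '[[[0,2,0,0,-1],[0,4,-0.1,0,-1],[0,5,-0.2,0,-1]]]' | egrep 'ee_pos|ft'
python3 -m crank '[[[0,2,0,0,-1],[0,4,0,0,-1],[0,5,0,0,-1]]]' | egrep 'ee_pos|ft'
python3 -m crank '[[[0,2,0.1,0,-1],[0,4,0.2,0,-1],[0,5,0.3,0,-1]]]' | egrep 'ee_pos|ft'
python3 -m crank '[[[0,2,0.2,0,-1],[0,4,0.4,0,-1],[0,5,0.6,0,-1]]]' | egrep 'ee_pos|ft|time'
```

```text
time: 8.65
ee_pos: [0.5263, 0.0456, 0.1058]
ft_force: [-5.0, -3.3, 8.6]
ee_pos: [0.5305, 0.0485, 0.1063]
ft_force: [-5.5, -2.9, 12.1]
ee_pos: [0.535, 0.0516, 0.1064]
ft_force: [-3.8, -3.6, 11.6]
ee_pos: [0.5394, 0.0546, 0.1063]
ft_force: [-2.5, -2.8, 11.8]
time: 9.85
ee_pos: [0.5437, 0.0577, 0.1056]
ft_force: [-1.5, -1.6, 8.8]
```

```bash
python3 -m crank '[[[0,0,-10,0,-1],[0,0,-50,0,-1],[0,0,-95,0,-1],[0,0,-140,0,-1],[0,0,-145,0,-1],[0,0,-145,0,-1]]]' | egrep 'ee_pos|ft|time'
python3 - <<'E'
from h import *
c=r.camera("wrist");im=c["image"][:,:,::-1];cv2.imwrite("pics/w5raw.png",im)
a=cv2.imread("pics/w4raw.png")[125:220,200:330];b=im[125:220,200:330]
cv2.imwrite("pics/w5.png",np.vstack([cv2.resize(i,None,fx=3.1,fy=3.1,interpolation=2) for i in(a,b)]))
E
```

```text
time: 10.45
ee_pos: [0.5433, 0.0579, 0.2511]
ft_force: [-0.4, -0.2, -0.6]
```

View pics/w5.png

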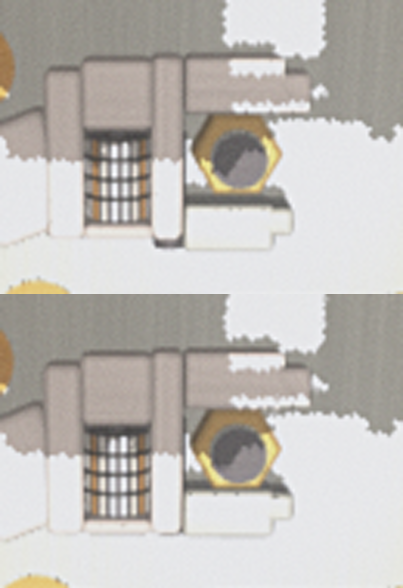

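The lower crop shows the sliding jaw's outer edge moved up about 7 px, so it has nearly reached the nut. I'll measure the opening at z = 0.102.

Run:
```python
from h import *
c=r.camera("wrist")
for n in "345":
    im=cv2.imread(f"pics/w{n}raw.png").max(2).astype(int)
    o=12 if n=="3" else 0
    s=slice(264+o,284+o);print(n,"outer/inner slid rows170-206:",im[170:207,s].mean(1).round().astype(int).tolist())
    print("  fixed rows 148-172 cols nut tip:",im[148:172,291+o:297+o].mean(1).round().astype(int).tolist())
for v in(160,190): print(v,on(c,(272,v),.102))
print("mm/px",1000*np.linalg.norm(on(c,(272,160),.102)-on(c,(272,190),.102))/30)
```

```text
3 outer/inner slid rows170-206: [121, 123, 123, 127, 142, 155, 164, 161, 160, 167, 173, 176, 189, 203, 196, 171, 158, 129, 106, 102, 112, 181, 231, 235, 234, 234, 233, 233, 234, 234, 233, 232, 231, 232, 227, 214, 228]
  fixed rows 148-172 cols nut tip: [210, 194, 186, 185, 184, 183, 182, 181, 180, 180, 182, 150, 148, 154, 154, 166, 201, 232, 235, 234, 234, 235, 235, 235]
4 outer/inner slid rows170-206: [115, 113, 112, 115, 123, 125, 132, 143, 147, 146, 152, 162, 171, 178, 183, 196, 191, 146, 110, 101, 105, 164, 223, 234, 235, 234, 233, 233, 233, 234, 233, 232, 231, 232, 230, 213, 227]
  fixed rows 148-172 cols nut tip: [138, 172, 188, 189, 187, 186, 183, 181, 181, 191, 221, 236, 232, 170, 143, 191, 231, 235, 234, 233, 234, 234, 233, 234]
5 outer/inner slid rows170-206: [116, 113, 112, 114, 121, 124, 131, 140, 146, 146, 153, 160, 164, 167, 172, 180, 181, 136, 145, 206, 233, 236, 234, 234, 233, 234, 234, 234, 233, 232, 232, 232, 214, 217, 232, 234, 234]
  fixed rows 148-172 cols nut tip: [128, 158, 181, 189, 186, 186, 184, 182, 181, 187, 217, 235, 231, 172, 152, 201, 228, 234, 234, 234, 234, 233, 233, 234]
160 [0.54634414 0.08477784 0.102     ]
190 [0.56281218 0.06179955 0.102     ]
mm/px 0.9423364030373954
```

Jaw travel so far is about 4.3 mm, leaving about 0–1 mm. One more stroke, watching the drag for stall.

```bash
python3 -m crank '[[[0,-20,40,0,-1],[0,-20,85,0,-1],[0,-20,125,0,-1],[0,-20,139,0,-1],[0,-20,142,0,-1],[0,-20,144.3,0,-1],[0,-20,144.3,0,-1]]]' | egrep 'ee_pos|ft|time'
python3 -m crank '[[[0,2,0,0,-1],[0,4,-0.1,0,-1],[0,5,-0.2,0,-1]]]' | egrep 'ee_pos|ft'
python3 -m crank '[[[0,2,0,0,-1],[0,4,0,0,-1],[0,5,0,0,-1]]]' | egrep 'ee_pos|ft'
python3 -m crank '[[[0,2,0.1,0,-1],[0,4,0.2,0,-1],[0,5,0.3,0,-1]]]' | egrep 'ee_pos|ft'
python3 -m crank '[[[0,2,0.2,0,-1],[0,4,0.4,0,-1],[0,5,0.6,0,-1]]]' | egrep 'ee_pos|ft|time'
python3 -m crank '[[[0,0,-10,0,-1],[0,0,-50,0,-1],[0,0,-95,0,-1],[0,0,-140,0,-1],[0,0,-145,0,-1],[0,0,-145,0,-1]]]' | egrep 'ee_pos|ft|time'
python3 - <<'E'
from h import *
c=r.camera("wrist");cv2.imwrite("pics/w6raw.png",c["image"][:,:,::-1]);im=c["image"].max(2).astype(int)
print(im[170:207,264:284].mean(1).round().astype(int).tolist());print(im[148:172,291:297].mean(1).round().astype(int).tolist())
E
```

```text
time: 11.25
ee_pos: [0.5269, 0.0463, 0.1066]
ft_force: [-0.7, -0.2, 0.4]
ee_pos: [0.5304, 0.0484, 0.1064]
ft_force: [-5.6, -3.7, 7.8]
ee_pos: [0.5346, 0.0513, 0.1065]
ft_force: [-5.1, -2.4, 8.9]
ee_pos: [0.5387, 0.0539, 0.1064]
ft_force: [-6.3, -3.7, 11.7]
time: 12.45
ee_pos: [0.5432, 0.0571, 0.1059]
ft_force: [-3.7, -1.9, 9.3]
time: 13.05
ee_pos: [0.5433, 0.0577, 0.2514]
ft_force: [-0.3, -0.3, 0.5]
[117, 113, 112, 114, 122, 126, 132, 143, 146, 146, 147, 156, 164, 167, 174, 188, 167, 147, 198, 233, 235, 234, 234, 233, 234, 233, 234, 233, 232, 232, 232, 216, 202, 229, 235, 233, 233]
[132, 159, 179, 189, 189, 185, 183, 183, 181, 191, 224, 238, 230, 169, 156, 205, 230, 234, 234, 234, 233, 233, 234, 234]
```

```bash
python3 -m crank '[[[0,-20,40,0,-1],[0,-20,85,0,-1],[0,-20,125,0,-1],[0,-20,139,0,-1],[0,-20,142,0,-1],[0,-20,144.4,0,-1],[0,-20,144.4,0,-1]]]' | egrep 'ee_pos|ft|time'
python3 -m crank '[[[0,2,0,0,-1],[0,4,-0.1,0,-1],[0,5,-0.2,0,-1]]]' | egrep 'ee_pos|ft'
python3 -m crank '[[[0,2,0,0,-1],[0,4,0,0,-1],[0,5,0,0,-1]]]' | egrep 'ee_pos|ft'
python3 -m crank '[[[0,2,0.1,0,-1],[0,4,0.2,0,-1],[0,5,0.3,0,-1]]]' | egrep 'ee_pos|ft'
python3 -m crank '[[[0,2,0.2,0,-1],[0,4,0.4,0,-1],[0,5,0.6,0,-1]]]' | egrep 'ee_pos|ft|time'
python3 -m crank '[[[0,0,-10,0,-1],[0,0,-50,0,-1],[0,0,-95,0,-1],[0,0,-140,0,-1],[0,0,-145,0,-1],[0,0,-145,0,-1]]]' | egrep 'ee_pos|ft|time'
python3 - <<'E'
from h import *
c=r.camera("wrist");cv2.imwrite("pics/w7raw.png",c["image"][:,:,::-1]);im=c["image"].max(2).astype(int)
print(im[170:207,264:284].mean(1).round().astype(int).tolist());print(im[148:172,291:297].mean(1).round().astype(int).tolist())
b=c["image"][125:220,200:330,::-1]
cv2.imwrite("pics/w7.png",cv2.resize(b,None,fx=6,fy=6,interpolation=2))
E
```

```text
time: 13.8
ee_pos: [0.5269, 0.0463, 0.1065]
ft_force: [-0.5, 0.3, 0.3]
ee_pos: [0.5304, 0.0483, 0.1063]
ft_force: [-7.2, -4.8, 10.5]
ee_pos: [0.5339, 0.0506, 0.1064]
ft_force: [-10.1, -5.2, 13.4]
ee_pos: [0.5378, 0.0531, 0.1063]
ft_force: [-12.8, -6.7, 18.1]
time: 15.0
ee_pos: [0.5433, 0.0571, 0.1059]
ft_force: [-3.5, -2.8, 10.1]
time: 15.6
ee_pos: [0.5434, 0.0577, 0.2514]
ft_force: [0.1, -0.7, -0.9]
[116, 112, 111, 115, 122, 126, 133, 144, 146, 146, 147, 156, 165, 168, 174, 188, 162, 151, 204, 233, 235, 234, 234, 234, 233, 233, 234, 233, 232, 232, 232, 215, 212, 231, 234, 234, 233]
[130, 156, 179, 188, 188, 184, 184, 182, 180, 191, 223, 236, 231, 172, 158, 207, 231, 234, 233, 234, 234, 234, 233, 234]
```

View pics/w7.png

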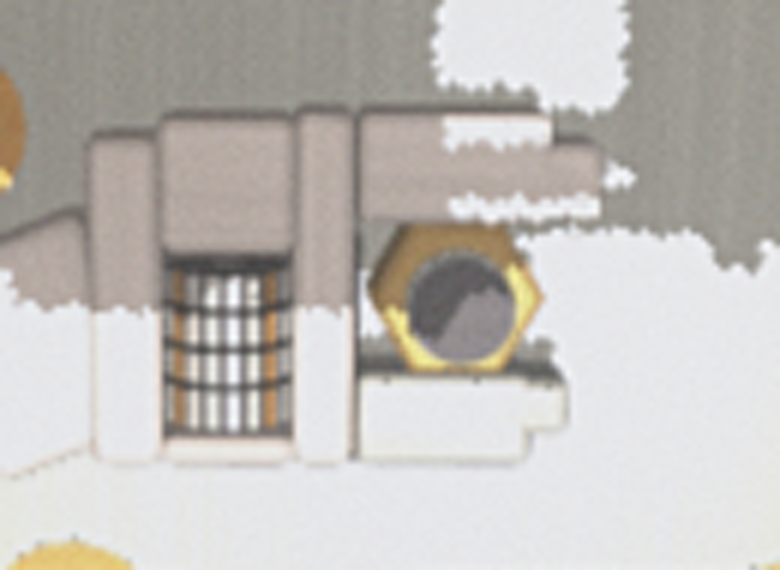

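The last stroke stalled: drag rose to about 14 N and the jaw no longer moved. The jaws at crop rows 215 and 375 now touch the nut on both sides, so they are snug. Next I'll plan the handle push.

Run:
```python
from h import *
c=r.camera("wrist");im=c["image"]
# handle centre line from groove (grey) edges: show predicted handle points vs mask
N=np.array([.5605,.0775])
c=r.camera("top");hsv=cv2.cvtColor(c["image"],cv2.COLOR_RGB2HSV)
m=(hsv[...,1]<80)&(hsv[...,2]>90)
d=np.array([on(c,(u,v),.097)[:2] for v in range(170,225) for u in range(250,330) if m[v,u]])
q=d-N;t=np.radians(237);al=q@[np.cos(t),np.sin(t)];pe=q@[-np.sin(t),np.cos(t)]
s=(al>.13)&(al<.25)&(abs(pe)<.035);k=np.polyfit(al[s],pe[s],1)
print(s.sum(),k,"handle dir",237+np.degrees(np.arctan(k[0])),"perp at .18",np.polyval(k,.18))
h=237+np.degrees(np.arctan(k[0]));yaw=h-202.5;u=np.array([np.cos(np.radians(h)),np.sin(np.radians(h))]);v=np.array([-u[1],u[0]])
g=N+R.from_euler('z',yaw,degrees=True).apply([-.2,-.064,0])[:2]-.03*u
print("push pt",g,"pred perp",(g-N)@v, (g-N)@u)
st=g-.042*v;print("start",st);rel([*st,.25],h-180)
```

```text
743 [-0.09732871  0.01230064] handle dir 231.44098513281992 perp at .18 -0.005218523036523554
push pt [ 0.43514604 -0.05183029] pred perp -0.01740839639229557 0.17926764617362315
start [ 0.40230344 -0.02565084]
t 15.75 rel mm [  11.5 -161.9   -1.5] yawx 124.74 turn 73.3
```

Run:
```python
from h import *
c=r.camera("wrist");im=c["image"];N=np.array([.5605,.0775])
hsv=cv2.cvtColor(im,cv2.COLOR_RGB2HSV)
m=((hsv[...,1]<60)&(hsv[...,2]>60)&(hsv[...,2]<150)).astype(np.uint8);m[:,200:]=0;m[:140]=0
for k in sorted(cv2.findContours(m,0,1)[0],key=cv2.contourArea)[-3:]:
    P=np.array([on(c,p[0],.096)[:2] for p in k.astype(float)],np.float32)
    (cx,cy),wh,_=cv2.minAreaRect(P*1000);L=cv2.fitLine(P,2,0,.01,.01).ravel();h=np.degrees(np.arctan2(L[1],L[0]))%180+180
    u=np.array([np.cos(np.radians(h)),np.sin(np.radians(h))]);v=np.array([-u[1],u[0]]);q=np.array([cx,cy])/1000-N
    print(k[:,0].min(0),k[:,0].max(0),wh,"dir",h,"along",q@u,"perp",q@v)
im=im[:,:,::-1].copy();cv2.drawContours(im,[k],-1,(0,255,0),1);t=r.camera("top")["image"][110:240,190:330,::-1]
cv2.imwrite("pics/w8.png",np.hstack([cv2.resize(im[120:280,0:300],(750,400))[:, :400],cv2.resize(t,(400,400))]))
```

```text
[179 221] [199 236] (19.951066970825195, 14.773985862731934) dir 196.24458 along 0.06673616855187772 perp 0.07901707891625721
[164 140] [192 172] (27.957794189453125, 26.99674415588379) dir 329.36896 along -0.05899690709089735 perp -0.08260488477472017
[  0 191] [180 284] (206.7657928466797, 65.01561737060547) dir 238.41264 along 0.2019093575939187 perp 0.000144452225666096
```

View pics/w8.png

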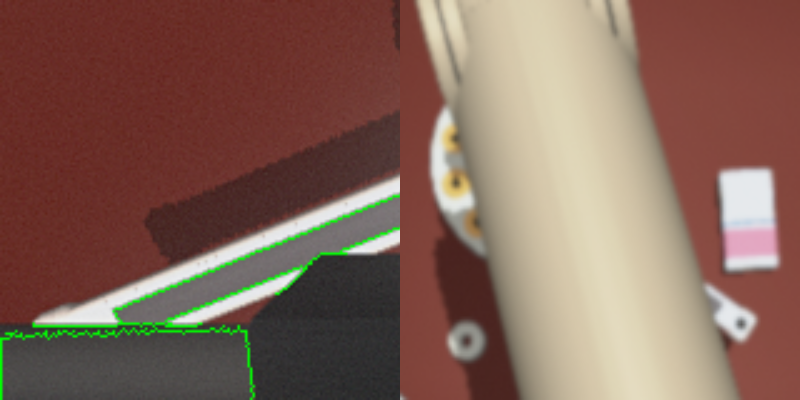

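The left crop shows the groove centre running from raw (68,241.6) to (160,205). On the right, the arm hides the wrench in the top view, so that fit was bad and I'm discarding it.

Run:
```python
from h import *
N=np.array([.5605,.0775])
def an(a,b,t):
    d=b-a;h=np.degrees(np.arctan2(d[1],d[0]))%360;u=d[:2]/np.hypot(*d[:2]);v=np.array([-u[1],u[0]]);print(t,h,"perp",(a[:2]-N)@v,(b[:2]-N)@v);return h
c=r.camera("wrist");h=an(on(c,(160,205),.097),on(c,(68,241.6),.097),"wrist")
c=r.camera("top");f=4.2857
g=lambda u,v,z:on(c,(190+(u+.5)/f-.5,110+(v+.5)/f-.5),z);an(g(308,315,.097),g(512,450,.097),"top start")
for h in(h,):
    yaw=h-202.5;u=np.array([np.cos(np.radians(h)),np.sin(np.radians(h))]);v=np.array([-u[1],u[0]])
    g=N+R.from_euler('z',yaw,degrees=True).apply([-.2,-.064,0])[:2]-.03*u
    st=g-.042*v;print("push",g,"start",st);rel([*st,.25],h-180)
```

```text
wrist 236.65979251518814 perp -0.01545604158216128 -0.015456041582161283
top start 237.19318526435427 perp -0.01709586402971905 -0.01709586402971905
push [ 0.44742949 -0.0626963 ] start [ 0.41234178 -0.03961271]
t 15.95 rel mm [  -5.7 -161.9   -1.2] yawx 124.74 turn 68.1
```

```bash
python3 -m crank '[[[-6,-50,0,8.5,-1],[-6,-100,0,17,-1],[-6,-150,0,25,-1],[-6,-162,0,34,-1],[-6,-162,0,42,-1],[-6,-162,0,51,-1],[-6,-162,0,59,-1],[-6,-162,0,68,-1],[-6,-162,0,68,-1],[-6,-162,0,68,-1],[-6,-162,40,68,-1],[-6,-162,90,68,-1],[-6,-162,130,68,-1],[-6,-162,160,68,-1],[-6,-162,174,68,-1],[-6,-162,174,68,-1],[-6,-162,174,68,-1]]]'
python3 - <<'E'
from h import *
rel([.44743,-.0627,.0765],56.7)
N=np.array([.5605,.0775])
E
```

```text
time: 17.65
ee_pos: [0.413, -0.0397, 0.076]
eef_rot: [0.879, 0.476, 0.0, -0.0]
ft_force: [-0.2, 0.4, 0.2]
width: 0.0003
grip_force: 0.0
t 17.65 rel mm [-0.4 41.4 -0.5] yawx 56.87 turn 0.2
```

Now approach until contact (expected at about +14 mm).

```bash
python3 -m crank '[[[0,5,0,0,-1],[0,9,0,0,-1],[0,11,0,0,-1],[0,11,0,0,-1]]]' | egrep 'ee_pos|ft|time'
for i in 1 2 3 4; do python3 -m crank '[[[0,1.5,0,0,-1],[0,1.5,0,0,-1]]]' | egrep 'ee_pos|ft'; done
```

```text
time: 18.05
ee_pos: [0.4225, -0.0462, 0.0759]
ft_force: [-0.3, -0.5, 0.2]
ee_pos: [0.4233, -0.0468, 0.0756]
ft_force: [-0.4, -0.2, 0.6]
ee_pos: [0.4246, -0.0477, 0.0756]
ft_force: [-0.4, 0.3, 0.3]
ee_pos: [0.4259, -0.0485, 0.0756]
ft_force: [0.3, -0.8, 0.6]
ee_pos: [0.4271, -0.0493, 0.0755]
ft_force: [-1.0, -0.0, 0.1]
```

```bash
for i in 1 2 3 4; do python3 -m crank '[[[0,1.5,0,0,-1],[0,1.5,0,0,-1]]]' | egrep 'ee_pos|ft|time'; done
```

```text
time: 19.05
ee_pos: [0.4284, -0.0502, 0.0756]
ft_force: [0.0, -1.0, 0.0]
time: 19.25
ee_pos: [0.4297, -0.0509, 0.0756]
ft_force: [0.2, 0.6, -0.6]
time: 19.45
ee_pos: [0.4309, -0.0518, 0.0756]
ft_force: [0.9, -0.4, -0.3]
time: 19.65
ee_pos: [0.4317, -0.0524, 0.0754]
ft_force: [-2.5, 0.6, 1.9]
```

Contact. Now I'll compute arc waypoints about the nut, in tool axes.

Run:
```python
from h import *
s=r.read_state();q=R.from_quat(s["eef_rot"]);p=s["ee_pos"];N=np.array([.5605,.0775,p[2]])
for a in range(3,58,3): print(a,(q.inv().apply(N+R.from_euler('z',a,degrees=True).apply(p-N)-p)*1000).round(0)[:2])
```

```text
3 [-2.  9.]
6 [-3. 19.]
9 [-3. 28.]
12 [-4. 38.]
15 [-3. 48.]
18 [-2. 57.]
21 [-1. 67.]
24 [ 1. 76.]
27 [ 3. 85.]
30 [ 6. 95.]
33 [  9. 104.]
36 [ 13. 112.]
39 [ 17. 121.]
42 [ 22. 129.]
45 [ 27. 137.]
48 [ 32. 145.]
51 [ 38. 153.]
54 [ 44. 160.]
57 [ 51. 167.]
```

```bash
python3 -m crank '[[[-1,5,0,-1.5,-1],[-2,9,0,-3,-1],[-2,14,0,-4.5,-1],[-3,19,0,-6,-1]]]' | egrep 'ee_pos|ft|time'
```

```text
time: 20.05
ee_pos: [0.445, -0.0646, 0.0753]
ft_force: [-8.3, 5.6, 6.7]
```

```bash
python3 -m crank '[[[0,0,-0.7,0,-1],[0,0,-0.7,0,-1]]]' | egrep 'ee_pos|ft|time'
python3 - <<'E'
from h import *
s=r.read_state();q=R.from_quat(s["eef_rot"]);p=s["ee_pos"];N=np.array([.5605,.0775,p[2]]);rel(p)
for a in range(3,52,3): print(a,(q.inv().apply(N+R.from_euler('z',a,degrees=True).apply(p-N)-p)*1000).round(0)[:2])
E
```

```text
time: 20.25
ee_pos: [0.4458, -0.0653, 0.0759]
ft_force: [-2.3, 2.0, -1.1]
t 20.25 rel mm [0. 0. 0.] yawx 62.75 turn None
3 [-2.  9.]
6 [-3. 19.]
9 [-4. 29.]
12 [-4. 38.]
15 [-3. 48.]
18 [-3. 57.]
21 [-1. 67.]
24 [ 1. 76.]
27 [ 3. 85.]
30 [ 6. 95.]
33 [  9. 104.]
36 [ 13. 112.]
39 [ 17. 121.]
42 [ 22. 129.]
45 [ 27. 138.]
48 [ 32. 145.]
51 [ 38. 153.]
```

```bash
python3 -m crank '[[[-1,5,0,-1.5,-1],[-2,9,-0.3,-3,-1],[-2,14,-0.5,-4.5,-1],[-3,19,-0.5,-6,-1],[-3,24,-0.7,-7.5,-1],[-4,29,-0.7,-9,-1],[-4,33,-1,-10.5,-1],[-4,38,-1,-12,-1],[-4,38,-1,-12,-1]]]' | egrep 'ee_pos|ft|time'
python3 - <<'E'
from h import *
c=r.camera("scene");cv2.imwrite("pics/s9.png",cv2.resize(c["image"][110:310,150:350,::-1],(600,600),interpolation=2))
E
```

```text
time: 21.15
ee_pos: [0.479, -0.0869, 0.0774]
ft_force: [-2.1, -0.2, -1.2]
```

View pics/s9.png

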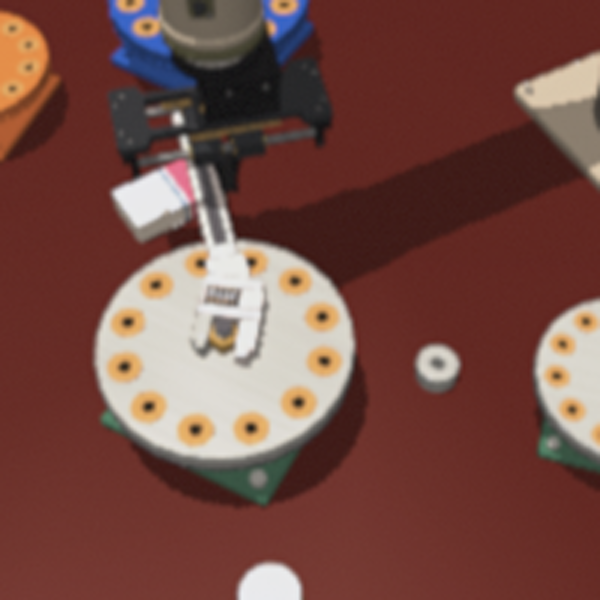

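The wrench has turned about 18° and sits flat, with its mouth on the nut at (222,330). The carton at (155,200) is untouched, and the fingers push at (225,170). Continuing for about 33° more.

```bash
python3 -m crank '[[[-1,5,0,-1.5,-1],[-2,9,0,-3,-1],[-2,14,0,-4.5,-1],[-3,19,0,-6,-1],[-3,24,0,-7.5,-1],[-4,29,0,-9,-1],[-4,33,0,-10.5,-1],[-4,38,0,-12,-1],[-4,43,0,-13.5,-1],[-3,48,0,-15,-1],[-3,48,0,-15,-1]]]' | egrep 'ee_pos|ft|time'
python3 -m crank '[[[-1,5,0,-1.5,-1],[-2,9,0,-3,-1],[-2,14,0,-4.5,-1],[-3,19,0,-6,-1],[-3,24,0,-7.5,-1],[-4,29,0,-9,-1],[-4,33,0,-10.5,-1],[-4,38,0,-12,-1],[-4,43,0,-13.5,-1],[-3,48,0,-15,-1],[-3,51,0,-16,-1],[-3,54,0,-17,-1],[-3,54,0,-17,-1]]]' | egrep 'ee_pos|ft|time'
python3 -m crank '[[[0,-3,0,0,-1],[0,-10,0,0,-1],[0,-25,0,0,-1],[0,-30,0,0,-1],[0,-30,-40,0,-1],[0,-30,-90,0,-1],[0,-30,-140,0,-1],[0,-30,-170,0,-1],[0,-30,-170,0,-1]]]' | egrep 'ee_pos|ft|time'
python3 - <<'E'
from h import *
c=r.camera("scene");a=cv2.resize(c["image"][110:310,150:350,::-1],(400,400),interpolation=2);t=r.camera("top");w=r.camera("wrist")
cv2.imwrite("pics/s10raw.png",c["image"][:,:,::-1])
cv2.imwrite("pics/s10.png",np.hstack([a,cv2.resize(t["image"][100:240,190:330,::-1],(400,400),interpolation=2)]))
E
```

```text
time: 22.3
ee_pos: [0.5241, -0.1025, 0.0775]
ft_force: [-3.8, -1.0, -0.2]
time: 23.6
ee_pos: [0.5777, -0.1056, 0.0775]
ft_force: [-5.5, 0.2, 2.0]
time: 24.5
ee_pos: [0.5513, -0.1139, 0.2523]
ft_force: [-0.7, -0.1, -1.0]
```

View pics/s10.png

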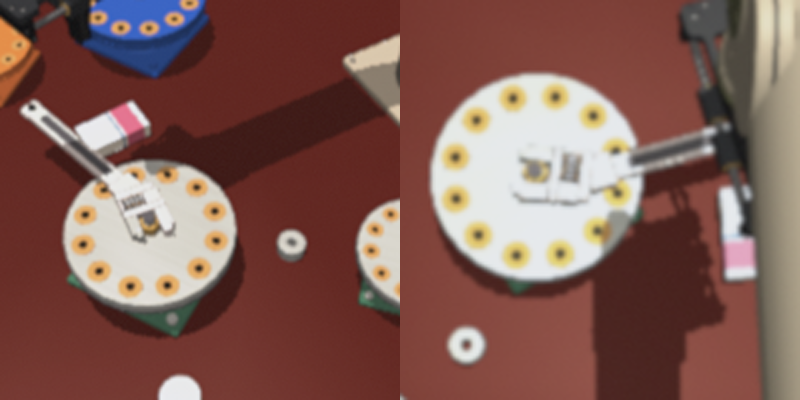

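Run:
```python
from h import *
N=np.array([.5605,.0775])
c=r.camera("scene");t=r.camera("top")
def an(a,b,n):
    d=b-a;u=d[:2]/np.hypot(*d[:2]);v=np.array([-u[1],u[0]]);h=np.degrees(np.arctan2(d[1],d[0]))%360
    print(n,h,"turn rad",np.radians(h-237),"perp",(a[:2]-N)@v,"hole r",np.linalg.norm(b[:2]-N))
an(on(c,(150+110/2,110+170/2),.097),on(c,(150+32/2,110+108/2),.097),"scene")
g=lambda u,v:on(t,(190+(u-400)*.35,100+v*.35),.097);an(g(635,159),g(715,140),"top")
s=r.read_state();print(s["ft_force"],s["time"])
```

```text
scene 288.5564842896341 turn rad 0.8998304016068451 perp -0.023096316753091744 hole r 0.2611744537782644
top 284.75823022885834 turn rad 0.833538362419063 perp -0.011461586042581717 hole r 0.18934236426734902
[0.76103863 0.20333036 0.52618982] 24.75
```

```bash
python3 -c "
from bench import r
print(r.close_job())"
```

```text
the job is handed in; nothing more can be done
None
```

I handed the job in without seeing a verdict: the jaws are snug on the nut, the nut was turned about 0.86 rad anticlockwise (measured from images), the wrench looked flat on it with the arm clear, and the carton, jar and die looked undisturbed.

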